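Make up and count a set of nesting baskets

TASK

Make up one set of the three blue baskets: nest them in size order, the small one in the medium one and the medium one in the large one, each standing upright and flat on the floor of the next, with the large one standing on the table. When the set is complete, count it: press the red treadle of the tally counter fully down to its stop and let it come up again. Do not work the treadle before the set is complete, and leave the other things on the table where they are.

Things in the scene. Friction and masses are not known exactly. Their poses are not given: they have to be found in the camera images.
- basket_large: Large light-blue slotted plastic basket, open-topped, rectangular: 200 long over the rim, 146 wide, 72 high (mm), 220 g; mouth inside the rim 184 x 130. Rim band 8 thick, 14 tall all round; wall below 3.5 thick, set in 3 from the rim's outer face and tapering in 5 more to the foot; floor 3 thick. Origin: centre of the underside; x along the length, z up.
- basket_medium: Medium light-blue basket of the same make: 150 long, 112 wide, 62 high (mm), 140 g; mouth inside the rim 134 x 96; rim, wall, floor, origin, axes as the large one. In the large basket it has 17 mm play each way lengthwise, 9 crosswise: pinched by the middle of an end (short) wall and set 8 mm off centre away from that end, it leaves 25 mm for the outer finger.
- basket_small: Small light-blue basket of the same make: 100 long, 80 wide, 52 high (mm), 80 g; mouth inside the rim 84 x 64; rim, wall, floor, origin, axes as the large one. In the medium basket it has 17 mm play each way lengthwise, 8 crosswise; it does not fit turned crosswise.
- counter: Bench tally counter, fixed to the table: steel base plate 190 (x) x 110 (y) x 6 mm; at its +x end a green housing 62 x 92 mm, 80 mm high, with white number drums on top; in front a hinged red treadle 104 x 76 mm with a black ribbed pad, sloping up towards -x. Origin: centre of the underside; x from treadle to housing, z up.
- treadle_pad (a point): Press point: on the rubber surface of the treadle, on its centre line, 80 mm from the hinge and 22 mm from the free end. When the treadle is up it is 46 mm above the table, at the stop 28 mm. It moves with the treadle.
- treadle_hinge (a point): Centre of the treadle's hinge pin, 22 mm above the table; the pin lies along the counter's y.
- treadle (a joint): Angle of the treadle (rad): 0 when up, growing as it is pressed, 0.22 at its stop (level). A spring brings it back up: at the press point it takes about 3 N to start and 7 N at the stop.
- washer_box: Bystander: brown cardboard box of washers 95 x 125 x 60 mm, 0.9 kg. Origin: centre of the underside.
- screw_box: Bystander: small blue carton of screws 80 x 95 x 55 mm, 0.7 kg. Origin: centre of the underside.
- plate_stack: Bystander: three black slotted plates in a stack, 110 (x) x 28 (y) x 12 mm, lying beyond the small basket's far (+x) end. Origin: centre of the underside.
- tape_roll: Bystander: roll of green tape lying flat, 76 mm across, 24 mm high, beyond the medium basket's far (+x) end. Origin: centre of the underside.
- screwdriver: Bystander: screwdriver with a yellow handle, 170 mm long, lying between the middle places; its length is along its x.
- glue_bottle: Bystander: small red bottle of thread-lock glue with a black cap, standing, 36 mm across, 85 mm high, light and easily knocked over. Origin: centre of the underside.

How it is judged (in metres and radians):
On the way, in this order (a step that is already met when the one before it is completed fails the run):
1. the three blue baskets are nested, each flat on the floor of the next larger, let go of and at rest (z of basket_medium in the frame of basket_large between 0 and 0.007 m and x of basket_medium in the frame of basket_large between -0.021 and 0.021 m and y of basket_medium in the frame of basket_large between -0.013 and 0.013 m and angle between each of basket_medium, basket_small, basket_large's own z axis and vertical below 0.05 rad and z of basket_small in the frame of basket_medium between 0 and 0.007 m and x of basket_small in the frame of basket_medium between -0.021 and 0.021 m and y of basket_small in the frame of basket_medium between -0.013 and 0.013 m and height (world z) of basket_large below 0.006 m and linear speed of each of basket_large, basket_medium, basket_small below 0.02 m/s and contact force between the fingers and basket_large below 0.5 N and contact force between the fingers and basket_medium below 0.5 N and contact force between the fingers and basket_small below 0.5 N), for 0.2 s.
2. with the set complete, the treadle is pressed fully down to its stop (within 0.02 rad) (z of basket_medium in the frame of basket_large between 0 and 0.007 m and x of basket_medium in the frame of basket_large between -0.021 and 0.021 m and y of basket_medium in the frame of basket_large between -0.013 and 0.013 m and angle between each of basket_medium, basket_small, basket_large's own z axis and vertical below 0.05 rad and z of basket_small in the frame of basket_medium between 0 and 0.007 m and x of basket_small in the frame of basket_medium between -0.021 and 0.021 m and y of basket_small in the frame of basket_medium between -0.013 and 0.013 m and height (world z) of basket_large below 0.006 m and value of joint treadle above 0.2 rad), for 0.1 s.
At the end, for the whole second after the job is handed in: Small basket in medium, medium in large, each flat on the next floor (undersides 0 to 7 mm apart, centres within 21 mm lengthwise, 13 mm crosswise, upright within 0.05 rad), the large one upright on the table, all at rest; treadle up again (below 0.03 rad) (z of basket_medium in the frame of basket_large between 0 and 0.007 m and x of basket_medium in the frame of basket_large between -0.021 and 0.021 m and y of basket_medium in the frame of basket_large between -0.013 and 0.013 m and angle between each of basket_medium, basket_small, basket_large's own z axis and vertical below 0.05 rad and z of basket_small in the frame of basket_medium between 0 and 0.007 m and x of basket_small in the frame of basket_medium between -0.021 and 0.021 m and y of basket_small in the frame of basket_medium between -0.013 and 0.013 m and height (world z) of basket_large below 0.006 m and linear speed of each of basket_large, basket_medium, basket_small below 0.02 m/s and value of joint treadle below 0.03 rad); the robot touches nothing.
It fails at once if the treadle is pressed more than half way down before the set is complete (value of joint treadle above 0.11 rad and not (z of basket_medium in the frame of basket_large between 0 and 0.007 m and x of basket_medium in the frame of basket_large between -0.021 and 0.021 m and y of basket_medium in the frame of basket_large between -0.013 and 0.013 m and angle between each of basket_medium, basket_small, basket_large's own z axis and vertical below 0.05 rad and z of basket_small in the frame of basket_medium between 0 and 0.007 m and x of basket_small in the frame of basket_medium between -0.021 and 0.021 m and y of basket_small in the frame of basket_medium between -0.013 and 0.013 m and height (world z) of basket_large below 0.006 m)).
It fails at once if one of the other things on the table (boxes, plates, tape, screwdriver, glue bottle) is shifted by more than 30 mm (distance of any of washer_box, screw_box, plate_stack, tape_roll, screwdriver, glue_bottle from where it was at the start of the episode above 0.03 m).
It also fails if it takes over 70 s, if anything falls off the work surface, if the arm or the gripper's body presses on something with over 40 N, if the wrist force passes 120 N, or if a joint passes its speed limit or range.

ROBOT

A 6-joint arm with a two-finger parallel gripper is mounted at the origin on the work surface. World frame = base frame: x ahead of the robot, y to its left, z up, the work surface at z = 0. Lengths are in m, angles in degrees, forces in N, time in s.
With the tool pointing down it reaches from about 0.325 to 0.85 m from the base axis. Payload 15.5 kg.
Tool frame: the origin (TCP) lies at the centre of the arm's flange, where the gripper is bolted on; the fingertips stand 191 mm ahead of it and the grasp point (between the pads) lies 172 mm ahead of it (r.hold_point_z is the distance from the TCP to the grasp point, in m); z points along the fingers, y is the direction in which the jaws open and shut (so a half turn about z gives the same grasp; the last joint's range is limited). The gripper opens to 91 mm and grips with 3 to 60 N. Pads are 32 mm wide; open, the fingers measure 118 mm over their backs; the gripper's body (76 mm by 178 mm) begins 60 mm behind the grasp point.
Start: joints at [-78.524, 28.281, 77.091, -0, 74.628, -5.472], TCP at [0.182, -0.598, 0.405] pointing down, gripper open.
Joint ranges: [-166.48, 166.48], [-47.26, 123.95], [12.59, 153.08], [-70.14, 250.14], [6.76, 159.57], [-176.63, 176.63]. Speed limits (degrees/s): [108.29, 108.29, 147.25, 172.46, 172.46, 172.46].

INTERFACE

Orientations are given as [roll, pitch, yaw] about the fixed x, y, z axes, in that order (R = Rz(yaw) Ry(pitch) Rx(roll)).
In Python, from rig import telemetry, imaging, job_done, r gives the robot as it stands.
- The arm moves only by the tool send_rows, never from a script. Its argument "increments" is a list of rows, each an object with "delta_rot": the turn, a rotation vector about the tool's x, y, z in rad, a list of three; "offset": the shift along the tool's x, y, z in cm, a list of three; "gripper": the closure in counts, from 0 (fully open) to 255 (shut). In form: [{"delta_rot": [wx, wy, wz], "offset": [x, y, z], "gripper": gripper}, ...]. A call has 1 to 10 rows; each row shifts and turns the pose as measured when the row begins, along the tool's axes as they then stand; what a row does not reach is not made up. A row lasts 1/8 s, in which the tool goes at most 62.5 mm and 10.7 degrees, less where a joint would pass 70% of its speed; a pose out of reach is approached as far as the arm can. A call is refused whole if a number of a shift passes 6.25 or a number of a turn 0.188, either way. A call with a gripper value outside its range is refused whole. The fingers move at their own pace and stop on an object; the grip force is fixed at half the most. Time passes only in rows, so rows that do not move let the fingers close. It gives the time, the measured TCP pose, the force and the opening at its end, in the units of the state.
- telemetry.read_state(): the state, without advancing time (a new reading comes with each control period).
- imaging.capture(name): name is "side" or "top" or "wrist"; returns (picture, depth): 480x640x3 uint8, blue, green, red; 480x640 float32, m along the optical axis (not along the pixel's ray), 0 where there is no reading.
- imaging.calibration(name): a dict with "intrinsics" (3x3 intrinsics, pixels), "origin" and "rotation" of the camera in the world. Camera axes: x right, y up, looking along -z (the intrinsics and any distortion apply to the point x, -y, -z); pixel columns grow to the right and rows downward; lengths in m; the calibration is good to about 2 mm. A picture is of the moment at which its call begins: read the wrist's pose just before it. calibration takes no time and is no camera call; for the wrist camera it gives the pose at the moment of the call.
- job_done(): hands the job in, once; it reports no verdict.
The state is a dict: "time": time; "joints": joint angles; "dq": joint speeds; "joint_torque": joint torques, N m; "ee_pos": TCP position; "tool_rot": TCP orientation; "force": force on the tool from outside, world axes, zero at the start; "moment": the same for the moment, N m; "width": finger opening in m.
Only numpy, scipy, OpenCV 4.12 (cv2) and the standard library are available. Lean on these libraries where they do the work, as an engineer would, in place of code of your own. Each camera call takes 0.05 s, during which the arm holds its last target. There are 200 camera calls.

## Working session

There is one attempt and no reset: what is moved stays moved. The work goes in short steps, Python scripts to look and compute and a tool call to move; the robot and the scene stay as the last step left them, time stands still between calls to the robot, and variables do not carry over. Pictures are saved under pics/ and viewed, about 8 in all and at most 12, crops included, and the job is handed in when it is done.

Besides the shell and the picture viewer there is one more tool, called after ">>>" in YAML: its name, and indented under it one key for each argument. send_rows: Moves the arm, as the interface text tells. Its arguments: {"type":"object","properties":{"increments":{"type":"array","items":{"type":"object","properties":{"delta_rot":{"type":"array","items":{"type":"number"}},"offset":{"type":"array","items":{"type":"number"}},"gripper":{"type":"number"}}}}},"required":["increments"]}

```bash
mkdir -p pics; ls; python3 - <<'E'
from rig import telemetry, imaging, r
import cv2, numpy as np
s=telemetry.read_state(); print(s)
for n in("top","side"):
    p,d=imaging.capture(n); cv2.imwrite(f"pics/{n}0.png",p); np.save(f"pics/{n}0.npy",d)
    c=imaging.calibration(n); print(n,c)
E
```

```text
pics
{'time': 0.0, 'joints': array([-7.85231349e+01,  2.83141353e+01,  7.71283320e+01, -7.14459285e-04,
        7.46291809e+01, -5.47265669e+00]), 'dq': array([-0.05214545, -0.03342091,  0.05270984,  0.11229816,  0.02639817,
        0.11813577]), 'joint_torque': array([-3.38410959e-03, -8.78835154e+01, -3.81863379e+01,  7.05411471e-02,
        5.31946868e-02, -1.60613445e-04]), 'ee_pos': array([ 0.1821656 , -0.59769725,  0.40413915]), 'tool_rot': array([-1.79928613e+02, -6.14761609e-03,  1.69497078e+01]), 'force': array([-0.10932663,  0.24433902, -0.86403751]), 'moment': array([ 0.00634851, -0.01095327, -0.03973235]), 'width': 0.09157179819970512}
top {'intrinsics': array([[575.81827368,   0.        , 314.81682162],
       [  0.        , 575.81827368, 237.16091713],
       [  0.        ,   0.        ,   1.        ]]), 'origin': array([0.48718616, 0.01877004, 1.38217265]), 'rotation': array([  4.19064584,  -0.99757737, -88.42824294])}
side {'intrinsics': array([[467.78959456,   0.        , 320.13901725],
       [  0.        , 467.78959456, 240.34168254],
       [  0.        ,   0.        ,   1.        ]]), 'origin': array([0.16566757, 0.56020502, 0.75252041]), 'rotation': array([  45.71540993,    0.70434522, -142.33565433])}
```

View pics/top0.png

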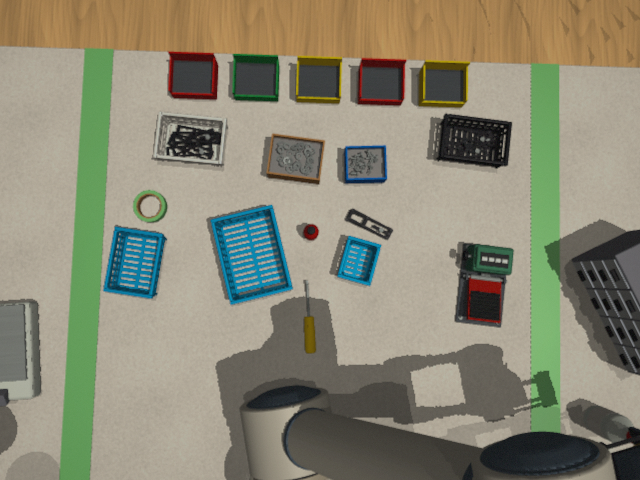

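View pics/side0.png

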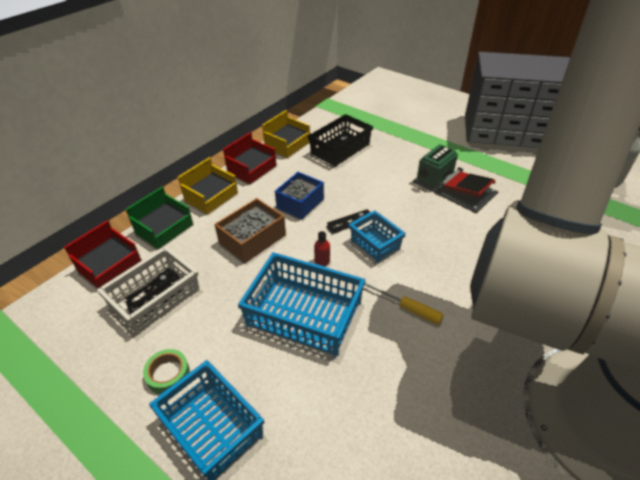

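The top view shows medium at (135,263), large at (250,255), small at (357,261) and the counter at (485,285). The near (−x, lower) ends of medium and small are free. In the large basket's near area, only the screwdriver lies beside it, to its right at (308,320).

```bash
cat > h.py <<'E'
import numpy as np, cv2
from scipy.spatial.transform import Rotation as R
from rig import telemetry, imaging, r
def points(name,p,d,c):
    K=c["intrinsics"]; v,u=np.indices(d.shape)
    P=np.stack([(u-K[0,2])/K[0,0]*d,-(v-K[1,2])/K[1,1]*d,-d],-1)
    return P@R.from_euler('xyz',c["rotation"],degrees=True).as_matrix().T+c["origin"]
def plane(uv,z,c):
    K=c["intrinsics"]; uv=np.atleast_2d(uv).astype(float)
    D=np.c_[(uv[:,0]-K[0,2])/K[0,0],-(uv[:,1]-K[1,2])/K[1,1],-np.ones(len(uv))]@R.from_euler('xyz',c["rotation"],degrees=True).as_matrix().T
    return c["origin"]+D*((z-c["origin"][2])/D[:,2])[:,None]
def rect(xy):
    (cx,cy),(w,h),a=cv2.minAreaRect((xy*1000).astype(np.float32))
    if w<h: w,h,a=h,w,a+90
    a=(a+90)%180-90
    return np.round([cx,cy,w,h,a],1)   # mm, deg: long axis direction
def go(pos,yaw,grip,hold=True,step=5.0,nmin=1):
    "rows from the measured pose to grasp point pos (m) with tool down, jaw axis yaw given as tool yaw deg"
    s=telemetry.read_state(); p=np.array(s["ee_pos"]); A=R.from_euler('xyz',s["tool_rot"],degrees=True)
    t=np.array(pos,float)+[0,0,r.hold_point_z if hold else 0]
    B=R.from_euler('xyz',[180,0,yaw],degrees=True)
    w=(A.inv()*B).as_rotvec(); n=int(max(nmin,np.ceil(np.linalg.norm(t-p)*100/step),np.ceil(np.linalg.norm(w)/0.17)))
    print("from",p.round(4),"rot",np.round(s["tool_rot"],2),"n",n,"dist",np.round(t-p,4))
    for i in range(n):
        C=A*R.from_rotvec(w*i/n); print((w/n).round(3).tolist(),C.inv().apply((t-p)/n*100).round(2).tolist(),grip)
E
python3 - <<'E'
from h import *
for n in("top","side"):
    p=cv2.imread(f"pics/{n}0.png"); d=np.load(f"pics/{n}0.npy"); c=imaging.calibration(n)
    P=points(n,p,d,c); hsv=cv2.cvtColor(p,cv2.COLOR_BGR2HSV)
    m=cv2.inRange(hsv,(92,140,60),(110,255,255))
    mc=cv2.morphologyEx(m,cv2.MORPH_CLOSE,np.ones((9,9)))
    k,L,S,C=cv2.connectedComponentsWithStats(mc)
    for i in range(1,k):
        if S[i,4]<800: continue
        q=P[(L==i)&(m>0)&(d>0)]; zt=np.percentile(q[:,2],98)
        t=q[np.abs(q[:,2]-zt)<0.008]
        print(n,C[i].round(),S[i,4],"ztop",zt.round(4),rect(t[:,:2]),len(t))
        if n=="top":
            for z in (.072,.062,.052):
                uv=np.argwhere((L==i)&(m>0))[:,::-1]; print("   plane",z,rect(plane(uv,z,c)[:,:2]))
    m=cv2.inRange(hsv,(0,150,80),(8,255,255))|cv2.inRange(hsv,(172,150,80),(180,255,255))
    k,L,S,C=cv2.connectedComponentsWithStats(m)
    for i in range(1,k):
        if S[i,4]<150: continue
        q=P[(L==i)&(d>0)]; print("red",n,C[i].round(),S[i,4],rect(q[:,:2]),np.percentile(q[:,2],[2,50,98]).round(3),q.mean(0).round(3))
    g=cv2.inRange(hsv,(50,60,20),(85,255,140)); k,L,S,C=cv2.connectedComponentsWithStats(g)
    for i in range(1,k):
        if S[i,4]<150: continue
        q=P[(L==i)&(d>0)]; t=q[q[:,2]>.07]
        if len(t)>30: print("green",n,C[i].round(),rect(t[:,:2]),np.percentile(t[:,2],50))
E
```

```text
top [251. 254.] 5546 ztop 0.0753 [541.6 143.  198.  144.8  15.7] 888
   plane 0.072 [541.8 142.8 198.2 144.6  15.6]
   plane 0.062 [542.3 143.8 199.7 145.7  15.6]
   plane 0.052 [542.7 144.7 201.2 146.8  15.6]
top [134. 262.] 3336 ztop 0.0651 [515.9 411.1 148.  112.4  -7.1] 681
   plane 0.072 [515.2 404.3 146.8 118.4  -7.1]
   plane 0.062 [515.4 407.3 147.9 119.3  -7.1]
   plane 0.052 [515.7 410.2 149.  120.2  -7.1]
top [359. 260.] 1441 ztop 0.0557 [ 534.9 -104.8   98.    79.   -14.4] 414
   plane 0.072 [ 534.  -102.9   96.2   77.9  -14.3]
   plane 0.062 [ 534.4 -103.8   97.    78.5  -14.3]
   plane 0.052 [ 534.7 -104.7   97.7   79.1  -14.3]
red top [196.  80.] 388 [960.2 299.6 107.3  86.4 -89.6] [0.006 0.039 0.058] [0.951 0.29  0.04 ]
red top [372.  91.] 176 [ 937.1 -128.6  131.9   67.2   49.1] [0.029 0.036 0.059] [ 0.939 -0.128  0.041]
red top [485. 286.] 387 [ 479.8 -405.    80.2   45.5   78. ] [0.022 0.029 0.036] [ 0.483 -0.405  0.029]
green top [255.  75.] [1004.1  149.6  103.     7.6  -88.9] 0.07365955262568002
green top [488. 259.] [ 545.6 -408.3   90.3   59.9   85.6] 0.07617304150490001
side [374. 236.] 1154 ztop 0.055 [ 535.4 -105.5  103.9   77.9  -13.9] 470
side [301. 304.] 7055 ztop 0.0741 [540.2 140.9 199.  147.3  15.6] 1437
side [208. 419.] 7359 ztop 0.0641 [515.7 411.  151.1 110.5  -7.2] 1700
red side [241. 148.] 246 [1499.3 -575.5 1497.5  164.9  -39.7] [-0.743  0.056  0.078] [ 1.125 -0.264 -0.049]
red side [456. 180.] 175 [ 474.8 -405.6   77.6   44.1   84. ] [0.026 0.03  0.037] [ 0.482 -0.4    0.031]
red side [ 86. 234.] 175 [1535.6  160.4 1131.2  214.4  -20.6] [-0.747  0.074  0.078] [ 1.331  0.196 -0.185]
red side [116. 264.] 168 [923.4 298.7 102.   13.2 -88.7] [0.031 0.034 0.038] [0.922 0.298 0.035]
green side [442. 160.] [ 543.2 -409.4   87.6   56.1   87.9] 0.07779819865779791
green side [157. 217.] [1005.1  148.3  100.4    9.7   89.3] 0.07441573578095645
```

Basket poses from the two cameras agree within 2 mm, and their sizes match the spec. I'll go to medium's near end by way of a mid waypoint.

```bash
python3 -c "
from h import *
go([.48,-.1,.2],55,140,step=6)"
```

```text
from [ 0.1822 -0.5977  0.4042] rot [-1.7994e+02 -1.0000e-02  1.6950e+01] n 10 dist [ 0.2978  0.4977 -0.0322]
[-0.0, -0.0, -0.066] [4.3, -3.89, 0.33] 140
[-0.0, -0.0, -0.066] [4.55, -3.6, 0.33] 140
[-0.0, -0.0, -0.066] [4.78, -3.29, 0.33] 140
[-0.0, -0.0, -0.066] [4.99, -2.96, 0.33] 140
[-0.0, -0.0, -0.066] [5.17, -2.63, 0.32] 140
[-0.0, -0.0, -0.066] [5.33, -2.28, 0.32] 140
[-0.0, -0.0, -0.066] [5.47, -1.92, 0.32] 140
[-0.0, -0.0, -0.066] [5.59, -1.55, 0.32] 140
[-0.0, -0.0, -0.066] [5.68, -1.18, 0.32] 140
[-0.0, -0.0, -0.066] [5.75, -0.8, 0.32] 140
```

>>> send_rows:
  increments:
    - {"delta_rot": [0,0,-0.066],"offset": [4.3,-3.9,0.3],"gripper": 140}
    - {"delta_rot": [0,0,-0.066],"offset": [4.55,-3.6,0.3],"gripper": 140}
    - {"delta_rot": [0,0,-0.066],"offset": [4.8,-3.3,0.3],"gripper": 140}
    - {"delta_rot": [0,0,-0.066],"offset": [5.0,-2.95,0.3],"gripper": 140}
    - {"delta_rot": [0,0,-0.066],"offset": [5.2,-2.6,0.3],"gripper": 140}
    - {"delta_rot": [0,0,-0.066],"offset": [5.3,-2.3,0.3],"gripper": 140}
    - {"delta_rot": [0,0,-0.066],"offset": [5.5,-1.9,0.3],"gripper": 140}
    - {"delta_rot": [0,0,-0.066],"offset": [5.6,-1.55,0.3],"gripper": 140}
    - {"delta_rot": [0,0,-0.066],"offset": [5.7,-1.2,0.3],"gripper": 140}
    - {"delta_rot": [0,0,-0.066],"offset": [5.75,-0.8,0.3],"gripper": 140}

```text
time: 1.35
ee_pos: [0.484, -0.0852, 0.3721]
tool_rot: [-180.0, -0.0, 55.6]
force: [0.1, -0.9, 1.0]
width: 0.0408
```

```bash
python3 -c "
from h import *
go([.445,.42,.12],82.9,140,step=5.7)"
```

```text
from [ 0.484  -0.0852  0.3721] rot [-1.7996e+02 -5.0000e-02  5.5590e+01] n 9 dist [-0.039   0.5052 -0.0801]
[-0.0, -0.0, -0.053] [4.39, -3.53, 0.9] 140
[-0.0, -0.0, -0.053] [4.57, -3.29, 0.9] 140
[-0.0, -0.0, -0.053] [4.73, -3.05, 0.9] 140
[-0.0, -0.0, -0.053] [4.89, -2.79, 0.89] 140
[-0.0, -0.0, -0.053] [5.03, -2.53, 0.89] 140
[-0.0, -0.0, -0.053] [5.16, -2.26, 0.89] 140
[-0.0, -0.0, -0.053] [5.27, -1.98, 0.89] 140
[-0.0, -0.0, -0.053] [5.37, -1.7, 0.89] 140
[-0.0, -0.0, -0.053] [5.45, -1.41, 0.89] 140
```

>>> send_rows:
  increments:
    - {"delta_rot": [0,0,-0.053],"offset": [4.4,-3.5,0.9],"gripper": 140}
    - {"delta_rot": [0,0,-0.053],"offset": [4.55,-3.3,0.9],"gripper": 140}
    - {"delta_rot": [0,0,-0.053],"offset": [4.7,-3.05,0.9],"gripper": 140}
    - {"delta_rot": [0,0,-0.053],"offset": [4.9,-2.8,0.9],"gripper": 140}
    - {"delta_rot": [0,0,-0.053],"offset": [5.0,-2.5,0.9],"gripper": 140}
    - {"delta_rot": [0,0,-0.053],"offset": [5.15,-2.25,0.9],"gripper": 140}
    - {"delta_rot": [0,0,-0.053],"offset": [5.25,-2.0,0.9],"gripper": 140}
    - {"delta_rot": [0,0,-0.053],"offset": [5.35,-1.7,0.9],"gripper": 140}
    - {"delta_rot": [0,0,-0.053],"offset": [4.5,-1.0,0.9],"gripper": 140}
    - {"delta_rot": [0,0,0],"offset": [0,0,0],"gripper": 140}

```text
time: 2.6
ee_pos: [0.441, 0.4285, 0.2869]
tool_rot: [179.9, -0.0, 84.2]
force: [0.1, -0.6, -0.3]
width: 0.0411
```

```bash
python3 -c "
from h import *
go([.4453,.4198,.055],82.9,140,step=2)
p,d=imaging.capture('wrist'); cv2.imwrite('pics/w1.png',p)"
```

```text
from [0.441  0.4285 0.2869] rot [ 1.7995e+02 -2.0000e-02  8.4160e+01] n 4 dist [ 0.0043 -0.0087 -0.0599]
[0.0, -0.0, 0.005] [-0.21, 0.13, 1.5] 140
[0.0, -0.0, 0.005] [-0.21, 0.13, 1.5] 140
[0.0, -0.0, 0.005] [-0.21, 0.13, 1.5] 140
[0.0, -0.0, 0.005] [-0.2, 0.13, 1.5] 140
```

View pics/w1.png

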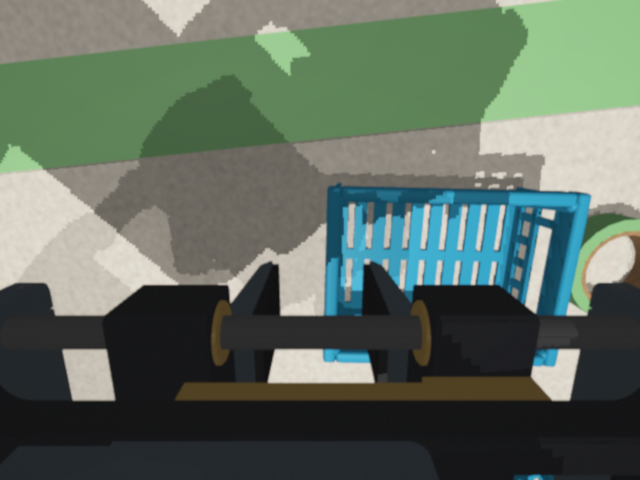

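The wrist view shows the open fingers (tips around cols 270 and 370) straddling medium's near wall (col 333), as planned.

>>> send_rows:
  increments:
    - {"delta_rot": [0,0,0.02],"offset": [-0.85,0.5,0],"gripper": 140}
    - {"delta_rot": [0,0,0],"offset": [0,0,0],"gripper": 140}
    - {"delta_rot": [0,0,0],"offset": [0,0,2.0],"gripper": 140}
    - {"delta_rot": [0,0,0],"offset": [0,0,2.0],"gripper": 140}
    - {"delta_rot": [0,0,0],"offset": [0,0,1.7],"gripper": 140}
    - {"delta_rot": [0,0,0],"offset": [0,0,0],"gripper": 140}
    - {"delta_rot": [0,0,0],"offset": [0,0,0],"gripper": 140}

```text
time: 3.52
ee_pos: [0.4479, 0.4121, 0.2307]
tool_rot: [179.9, -0.0, 82.4]
force: [0.2, -0.1, -0.4]
width: 0.0415
```

```bash
python3 -c "
from h import *
go([.4453,.4198,.055],82.9,140,step=2)"
```

```text
from [0.4479 0.4121 0.2307] rot [ 1.7989e+02 -1.0000e-02  8.2350e+01] n 1 dist [-0.0026  0.0077 -0.0037]
[0.002, -0.0, -0.01] [0.73, -0.36, 0.37] 140
```

>>> send_rows:
  increments:
    - {"delta_rot": [0,0,-0.005],"offset": [0.4,-0.2,0.2],"gripper": 140}
    - {"delta_rot": [0,0,0],"offset": [0,0,0],"gripper": 140}
    - {"delta_rot": [0,0,0],"offset": [0,0,0],"gripper": 140}

```text
time: 3.9
ee_pos: [0.4466, 0.417, 0.23]
tool_rot: [179.8, -0.1, 82.7]
force: [0.1, 0.1, 0.3]
width: 0.0412
```

```bash
python3 -c "
from h import *
go([.4453,.4198,.055],82.9,140,step=2)"
```

```text
from [0.4466 0.417  0.23  ] rot [ 1.798e+02 -1.000e-01  8.267e+01] n 1 dist [-0.0013  0.0028 -0.003 ]
[0.003, -0.002, -0.004] [0.26, -0.16, 0.3] 140
```

>>> send_rows:
  increments:
    - {"delta_rot": [0.003,-0.002,-0.004],"offset": [0.2,-0.15,0.3],"gripper": 140}
    - {"delta_rot": [0,0,0],"offset": [0,0,0],"gripper": 255}
    - {"delta_rot": [0,0,0],"offset": [0,0,0],"gripper": 255}
    - {"delta_rot": [0,0,0],"offset": [0,0,0],"gripper": 255}
    - {"delta_rot": [0,0,0],"offset": [0,0,0],"gripper": 255}
    - {"delta_rot": [0,0,0],"offset": [0,0,0],"gripper": 255}
    - {"delta_rot": [0,0,0],"offset": [0,0,0],"gripper": 255}

```text
time: 4.78
ee_pos: [0.4453, 0.4193, 0.2269]
tool_rot: [180.0, 0.0, 82.9]
force: [-0.6, 0.6, -0.7]
width: 0.0077
```

```bash
python3 -c "
from h import *
go([.45,.38,.18],90,255,step=3)"
```

```text
from [0.4453 0.4193 0.2269] rot [1.7998e+02 2.0000e-02 8.2910e+01] n 5 dist [ 0.0047 -0.0393  0.1251]
[0.0, 0.0, -0.025] [-0.77, 0.19, -2.5] 255
[0.0, 0.0, -0.025] [-0.77, 0.17, -2.5] 255
[0.0, 0.0, -0.025] [-0.78, 0.15, -2.5] 255
[0.0, 0.0, -0.025] [-0.78, 0.13, -2.5] 255
[0.0, 0.0, -0.025] [-0.78, 0.11, -2.5] 255
```

Width is 7.7 mm, so the rim (8 mm) is gripped. Lifting straight up.

>>> send_rows:
  increments:
    - {"delta_rot": [0,0,0],"offset": [0,0,-1.5],"gripper": 255}
    - {"delta_rot": [0,0,0],"offset": [0,0,-2.5],"gripper": 255}
    - {"delta_rot": [0,0,0],"offset": [0,0,-3.0],"gripper": 255}
    - {"delta_rot": [0,0,0],"offset": [0,0,-3.0],"gripper": 255}
    - {"delta_rot": [0,0,0],"offset": [0,0,-2.0],"gripper": 255}
    - {"delta_rot": [0,0,0],"offset": [0,0,0],"gripper": 255}

```text
time: 5.52
ee_pos: [0.4448, 0.419, 0.3549]
tool_rot: [180.0, -0.0, 82.9]
force: [-0.3, -1.1, -2.7]
width: 0.0077
```

```bash
python3 -c "
from h import *
go([.4803,.1251,.17],105.6,255,step=3)"
```

```text
from [0.4448 0.419  0.3549] rot [ 1.7996e+02 -2.0000e-02  8.2910e+01] n 10 dist [ 0.0355 -0.2939 -0.0129]
[0.0, -0.0, -0.04] [-2.87, 0.72, 0.13] 255
[0.0, -0.0, -0.04] [-2.9, 0.6, 0.13] 255
[0.0, -0.0, -0.04] [-2.92, 0.49, 0.13] 255
[0.0, -0.0, -0.04] [-2.94, 0.37, 0.13] 255
[0.0, -0.0, -0.04] [-2.95, 0.25, 0.13] 255
[0.0, -0.0, -0.04] [-2.96, 0.14, 0.13] 255
[0.0, -0.0, -0.04] [-2.96, 0.02, 0.13] 255
[0.0, -0.0, -0.04] [-2.96, -0.1, 0.13] 255
[0.0, -0.0, -0.04] [-2.95, -0.22, 0.13] 255
[0.0, -0.0, -0.04] [-2.94, -0.33, 0.13] 255
```

>>> send_rows:
  increments:
    - {"delta_rot": [0,0,-0.04],"offset": [-2.9,0.7,0],"gripper": 255}
    - {"delta_rot": [0,0,-0.04],"offset": [-2.9,0.6,0],"gripper": 255}
    - {"delta_rot": [0,0,-0.04],"offset": [-2.9,0.5,0],"gripper": 255}
    - {"delta_rot": [0,0,-0.04],"offset": [-2.9,0.35,0],"gripper": 255}
    - {"delta_rot": [0,0,-0.04],"offset": [-2.95,0.25,0],"gripper": 255}
    - {"delta_rot": [0,0,-0.04],"offset": [-2.95,0.15,0],"gripper": 255}
    - {"delta_rot": [0,0,-0.04],"offset": [-2.95,0,0],"gripper": 255}
    - {"delta_rot": [0,0,-0.04],"offset": [-2.95,-0.1,0],"gripper": 255}
    - {"delta_rot": [0,0,-0.03],"offset": [-2.5,-0.2,0],"gripper": 255}
    - {"delta_rot": [0,0,0],"offset": [0,0,0],"gripper": 255}

```text
time: 6.78
ee_pos: [0.4751, 0.1508, 0.3495]
tool_rot: [-179.5, 0.1, 103.7]
force: [-0.5, 0.6, -1.8]
width: 0.0077
```

```bash
cat >> h.py <<'E'
def baskets(tag):
    for n in ("top","side"):
        p,d=imaging.capture(n); cv2.imwrite(f"pics/{n}{tag}.png",p); np.save(f"pics/{n}{tag}.npy",d); c=imaging.calibration(n)
        P=points(n,p,d,c); m=cv2.inRange(cv2.cvtColor(p,cv2.COLOR_BGR2HSV),(92,140,60),(110,255,255))
        q=P[(m>0)&(d>0)]; np.save(f"pics/pts_{n}{tag}.npy",q)
        k,L,S,C=cv2.connectedComponentsWithStats(cv2.morphologyEx(m,cv2.MORPH_CLOSE,np.ones((9,9))))
        for i in range(1,k):
            if S[i,4]<500: continue
            q=P[(L==i)&(m>0)&(d>0)]; zt=np.percentile(q[:,2],98); t=q[np.abs(q[:,2]-zt)<.008]
            A=np.c_[t[:,:2]-t[:,:2].mean(0),np.ones(len(t))]; g=np.linalg.lstsq(A,t[:,2],rcond=None)[0]
            print(n,C[i].round(),"ztop",zt.round(4),rect(t[:,:2]),"slope",g[:2].round(3),len(t))
E
python3 -c "
from h import *
baskets('1')
go([.4803,.1251,.17],105.6,255,step=3)"
```

```text
top [253. 239.] ztop 0.1855 [580.2 178.9 110.9  67.8 -76.4] slope [-0.022 -0.007] 394
top [359. 260.] ztop 0.0562 [ 534.6 -104.7   98.    79.1  -13.8] slope [-0.013  0.001] 417
side [295. 295.] ztop 0.1852 [539.9 169.  151.7 113.6  13.2] slope [-0.009 -0.005] 979
from [0.475  0.1521 0.3496] rot [-1.7953e+02  5.0000e-02  1.0371e+02] n 1 dist [ 0.0053 -0.027  -0.0076]
[-0.008, 0.001, -0.033] [-2.75, -0.12, 0.76] 255
```

View pics/side1.png

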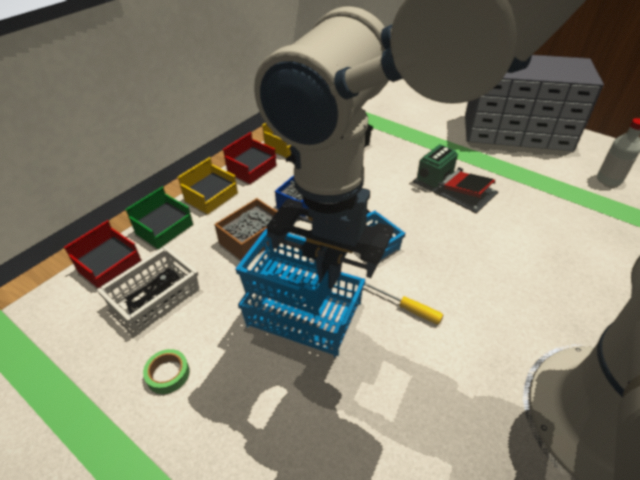

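The side view shows medium held level (slope about 0.01) above the large basket. Its centre is about 27 mm off the target in y, so I'll correct that and then lower.

>>> send_rows:
  increments:
    - {"delta_rot": [-0.006,0,-0.02],"offset": [-1.2,-0.1,0.2],"gripper": 255}
    - {"delta_rot": [0,0,-0.008],"offset": [-0.7,-0.1,0],"gripper": 255}
    - {"delta_rot": [0,0,0],"offset": [0,0,0],"gripper": 255}
    - {"delta_rot": [0,0,0],"offset": [0,0,0],"gripper": 255}

```text
time: 7.38
ee_pos: [0.4773, 0.135, 0.3472]
tool_rot: [-179.8, 0.0, 105.4]
force: [0.2, -0.6, -1.4]
width: 0.008
```

```bash
python3 -c "
from h import *
go([.482,.1255,.15],105.6,255,step=3)"
```

```text
from [0.4773 0.135  0.3472] rot [-179.83    0.    105.4 ] n 1 dist [ 0.0047 -0.0095 -0.0252]
[-0.003, 0.0, -0.004] [-1.04, 0.21, 2.52] 255
```

>>> send_rows:
  increments:
    - {"delta_rot": [-0.002,0,-0.003],"offset": [-0.5,0.1,0.9],"gripper": 255}
    - {"delta_rot": [0,0,0],"offset": [-0.3,0.05,0.8],"gripper": 255}
    - {"delta_rot": [0,0,0],"offset": [0,0,0],"gripper": 255}
    - {"delta_rot": [0,0,0],"offset": [0,0,0],"gripper": 255}

```text
time: 7.88
ee_pos: [0.481, 0.1276, 0.3286]
tool_rot: [-179.9, -0.0, 105.6]
force: [-1.1, 1.1, -1.5]
width: 0.0079
```

```bash
python3 -c "
from h import *
go([.482,.1255,.14],105.6,255,step=3)
baskets('2')"
```

```text
from [0.481  0.1276 0.3286] rot [-179.91   -0.    105.59] n 1 dist [ 0.001  -0.0021 -0.0166]
[-0.002, -0.0, -0.0] [-0.23, 0.04, 1.66] 255
top [248. 227.] ztop 0.1658 [584.3 159.3 110.6  71.2 -74.6] slope [-0.002 -0.003] 384
top [359. 260.] ztop 0.0561 [ 534.7 -104.8   98.2   79.2  -14.2] slope [-0.001  0.003] 393
side [298. 296.] ztop 0.1646 [545.9 147.8 151.3 112.4  15.1] slope [-0.005 -0.009] 847
```

>>> send_rows:
  increments:
    - {"delta_rot": [-0.001,0,0],"offset": [-0.45,0.1,0.8],"gripper": 255}
    - {"delta_rot": [0,0,0],"offset": [0,0,0],"gripper": 255}
    - {"delta_rot": [0,0,0],"offset": [0,0,0],"gripper": 255}

```text
time: 8.35
ee_pos: [0.4833, 0.1233, 0.3203]
tool_rot: [180.0, 0.0, 105.6]
force: [0.4, 0.2, -1.9]
width: 0.0078
```

```bash
python3 -c "
from h import *
go([.4832,.1234,.062],105.6,255,step=1.5)"
```

```text
from [0.4833 0.1233 0.3203] rot [179.99   0.   105.59] n 6 dist [-0.0001  0.0001 -0.0863]
[0.0, 0.0, -0.0] [0.0, -0.0, 1.44] 255
[0.0, 0.0, -0.0] [0.0, -0.0, 1.44] 255
[0.0, 0.0, -0.0] [0.0, -0.0, 1.44] 255
[0.0, 0.0, -0.0] [0.0, -0.0, 1.44] 255
[0.0, 0.0, -0.0] [0.0, -0.0, 1.44] 255
[0.0, 0.0, -0.0] [0.0, -0.0, 1.44] 255
```

Position is spot on. Lowering.

>>> send_rows:
  increments:
    - {"delta_rot": [0,0,0],"offset": [0,0,1.4],"gripper": 255}
    - {"delta_rot": [0,0,0],"offset": [0,0,1.4],"gripper": 255}
    - {"delta_rot": [0,0,0],"offset": [0,0,1.4],"gripper": 255}
    - {"delta_rot": [0,0,0],"offset": [0,0,1.4],"gripper": 255}
    - {"delta_rot": [0,0,0],"offset": [0,0,1.2],"gripper": 255}
    - {"delta_rot": [0,0,0],"offset": [0,0,0.9],"gripper": 255}
    - {"delta_rot": [0,0,0],"offset": [0,0,0],"gripper": 255}
    - {"delta_rot": [0,0,0],"offset": [0,0,0],"gripper": 255}

```text
time: 9.35
ee_pos: [0.4828, 0.1234, 0.2367]
tool_rot: [-179.9, -0.0, 105.6]
force: [0.1, 0.2, -1.1]
width: 0.0077
```

```bash
python3 -c "
from h import *
s=telemetry.read_state(); print(s['force'],s['moment'])
go([.4832,.1234,.059],105.6,255,step=1.5)
baskets('3')"
```

```text
[ 0.13177926  0.22170796 -1.11352579] [-0.0417832  -0.01350698 -0.02200789]
from [0.4828 0.1234 0.2367] rot [-1.7989e+02 -2.0000e-02  1.0561e+02] n 1 dist [ 0.0004 -0.     -0.0057]
[-0.002, -0.0, 0.0] [-0.01, 0.04, 0.57] 255
top [246. 228.] ztop 0.0755 [590.9 156.4 144.8  95.8 -74.7] slope [ 0.006 -0.002] 724
top [359. 260.] ztop 0.0563 [ 534.8 -105.    97.9   79.   -14.2] slope [-0.004 -0.004] 400
side [382. 235.] ztop 0.0554 [ 534.3 -105.7  102.4   79.7  -13.9] slope [-0.005 -0.002] 298
side [296. 307.] ztop 0.0744 [540.2 141.2 198.9 147.3  15.4] slope [-0.003 -0.004] 1798
```

>>> send_rows:
  increments:
    - {"delta_rot": [-0.002,0,0],"offset": [0,0,0.3],"gripper": 255}
    - {"delta_rot": [0,0,0],"offset": [0,0,0.2],"gripper": 255}
    - {"delta_rot": [0,0,0],"offset": [0,0,0.1],"gripper": 255}
    - {"delta_rot": [0,0,0],"offset": [0,0,0],"gripper": 255}

```text
time: 9.95
ee_pos: [0.483, 0.1235, 0.2311]
tool_rot: [179.9, -0.0, 105.6]
force: [-0.1, 0.4, -1.5]
width: 0.0081
```

```bash
python3 -c "
from h import *
s=telemetry.read_state(); print(s['force'],s['moment'])
go([.4832,.1234,.059],105.6,255,step=1.5)"
```

```text
[-0.12067141  0.38487521 -1.48727917] [-0.09233282 -0.00592264 -0.00238584]
from [0.483  0.1235 0.2311] rot [179.88  -0.   105.6 ] n 1 dist [ 0.0002 -0.0001 -0.0001]
[0.002, -0.0, 0.0] [-0.01, 0.02, 0.01] 255
```

>>> send_rows:
  increments:
    - {"delta_rot": [0.002,0,0],"offset": [0,0,0.12],"gripper": 255}
    - {"delta_rot": [0,0,0],"offset": [0,0,0.05],"gripper": 255}
    - {"delta_rot": [0,0,0],"offset": [0,0,0],"gripper": 255}

```text
time: 10.32
ee_pos: [0.483, 0.1235, 0.23]
tool_rot: [180.0, 0.0, 105.6]
force: [0.4, 0.4, -1.2]
width: 0.0075
```

>>> send_rows:
  increments:
    - {"delta_rot": [0,0,0],"offset": [0,0,0],"gripper": 208}
    - {"delta_rot": [0,0,0],"offset": [0,0,0],"gripper": 208}
    - {"delta_rot": [0,0,0],"offset": [0,0,0],"gripper": 208}
    - {"delta_rot": [0,0,0],"offset": [0,0,0],"gripper": 208}

```text
time: 10.82
ee_pos: [0.4832, 0.1235, 0.23]
tool_rot: [179.9, 0.0, 105.6]
force: [0.4, -0.6, 0.1]
width: 0.0167
```

Force on z went back to zero, so it's released. Now straight up, then over to the small basket (near end at 490.4, −93.6).

>>> send_rows:
  increments:
    - {"delta_rot": [0,0,0],"offset": [0,0,-1.0],"gripper": 208}
    - {"delta_rot": [0,0,0],"offset": [0,0,-2.0],"gripper": 208}
    - {"delta_rot": [0,0,0],"offset": [0,0,-3.0],"gripper": 208}
    - {"delta_rot": [0,0,0],"offset": [0,0,-3.0],"gripper": 208}
    - {"delta_rot": [0,0,0],"offset": [0,0,-2.5],"gripper": 208}

```text
time: 11.45
ee_pos: [0.4825, 0.1234, 0.3494]
tool_rot: [-179.9, -0.0, 105.6]
force: [0.2, 0.3, -0.9]
width: 0.0167
```

```bash
python3 -c "
from h import *
go([.4904,-.0936,.16],75.7,140,step=2.6)"
```

```text
from [0.4825 0.1234 0.3494] rot [-1.7989e+02 -1.0000e-02  1.0560e+02] n 9 dist [ 0.0079 -0.217  -0.0174]
[-0.0, 0.0, 0.058] [-2.35, -0.56, 0.19] 140
[-0.0, 0.0, 0.058] [-2.37, -0.43, 0.19] 140
[-0.0, 0.0, 0.058] [-2.4, -0.29, 0.19] 140
[-0.0, 0.0, 0.058] [-2.41, -0.15, 0.19] 140
[-0.0, 0.0, 0.058] [-2.41, -0.01, 0.19] 140
[-0.0, 0.0, 0.058] [-2.41, 0.13, 0.19] 140
[-0.0, 0.0, 0.058] [-2.4, 0.27, 0.19] 140
[-0.0, 0.0, 0.058] [-2.38, 0.41, 0.19] 140
[-0.0, 0.0, 0.058] [-2.35, 0.55, 0.19] 140
```

>>> send_rows:
  increments:
    - {"delta_rot": [0,0,0.058],"offset": [-2.35,-0.55,0.1],"gripper": 140}
    - {"delta_rot": [0,0,0.058],"offset": [-2.4,-0.45,0.1],"gripper": 140}
    - {"delta_rot": [0,0,0.058],"offset": [-2.4,-0.3,0.1],"gripper": 140}
    - {"delta_rot": [0,0,0.058],"offset": [-2.4,-0.15,0.1],"gripper": 140}
    - {"delta_rot": [0,0,0.058],"offset": [-2.4,0,0.2],"gripper": 140}
    - {"delta_rot": [0,0,0.058],"offset": [-2.4,0.1,0.2],"gripper": 140}
    - {"delta_rot": [0,0,0.058],"offset": [-2.4,0.25,0.2],"gripper": 140}
    - {"delta_rot": [0,0,0.058],"offset": [-2.4,0.4,0.2],"gripper": 140}
    - {"delta_rot": [0,0,0.05],"offset": [-1.8,0.4,0.2],"gripper": 140}
    - {"delta_rot": [0,0,0],"offset": [0,0,0],"gripper": 140}

```text
time: 12.7
ee_pos: [0.4876, -0.0944, 0.3444]
tool_rot: [179.5, -0.1, 75.3]
force: [0.3, 0.5, -0.2]
width: 0.041
```

```bash
python3 -c "
from h import *
baskets('4')
go([.4904,-.0936,.12],75.7,140,step=2.6)"
```

```text
top [251. 254.] ztop 0.0754 [541.4 142.9 199.3 144.8  15.5] slope [-0.001 -0.001] 1014
side [299. 197.] ztop 0.0577 [ 761.9 -117.4   96.3   80.4  -88.1] slope [-0.013  0.017] 225
side [376. 234.] ztop 0.0549 [ 534.2 -104.8  101.2   78.7  -13.9] slope [0.001 0.004] 480
side [303. 302.] ztop 0.0739 [540.4 140.9 199.  147.4  15.6] slope [-0.005  0.002] 1839
from [ 0.4876 -0.0933  0.3444] rot [ 1.7954e+02 -1.0000e-01  7.5380e+01] n 3 dist [ 0.0028 -0.0003 -0.0524]
[0.003, -0.001, -0.002] [0.01, 0.08, 1.75] 140
[0.003, -0.001, -0.002] [0.01, 0.08, 1.75] 140
[0.003, -0.001, -0.002] [0.01, 0.09, 1.75] 140
```

View pics/side4.png

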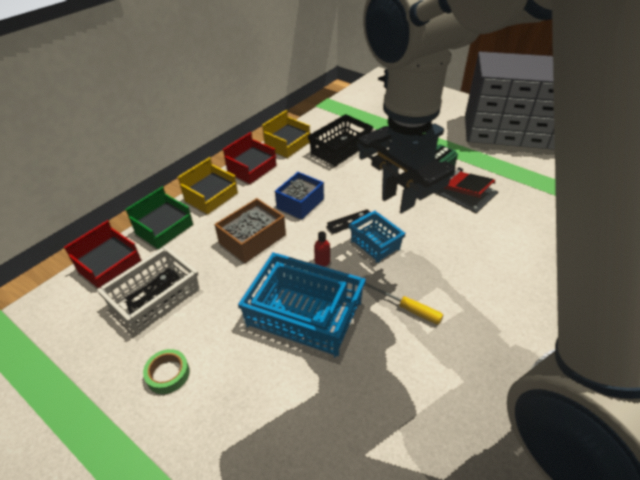

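The side view shows medium sitting flat inside large, centred near (300,295). The small basket and bystanders are untouched. Next I'll measure medium in the large frame and descend on small.

```bash
python3 - <<'E'
from h import *
for n,c0,zb in(("top",(541.6,142.9),.003),("side",(540.3,140.9),.002)):
    q=np.load(f"pics/pts_{n}4.npy"); a=np.radians(15.6); ca,sa=np.cos(a),np.sin(a)
    d=q[:,:2]*1000-c0; X=d[:,0]*ca+d[:,1]*sa; Y=-d[:,0]*sa+d[:,1]*ca; z=(q[:,2]-zb)*1000
    k=(abs(X)<90)&(abs(Y)<63)&(abs(z-65)<4)
    print(n,k.sum(),rect(np.c_[X,Y][k]/1000),"z",np.median(z[k]))
    for lo in range(-90,90,6): print(lo,((X>=lo)&(X<lo+6)&k&(abs(Y)<40)).sum(),end="; ")
    print()
    for lo in range(-64,64,4): print(lo,((Y>=lo)&(Y<lo+4)&k&(abs(X-8)<55)).sum(),end="; ")
    print()
E
```

```text
top 413 [ 10.4   3.8 156.  117.5   0.2] z 63.04386802525974
-90 0; -84 0; -78 0; -72 8; -66 57; -60 0; -54 0; -48 0; -42 0; -36 0; -30 0; -24 0; -18 0; -12 0; -6 0; 0 0; 6 0; 12 0; 18 0; 24 0; 30 0; 36 0; 42 0; 48 0; 54 0; 60 0; 66 0; 72 30; 78 29; 84 0; 
-64 0; -60 0; -56 37; -52 50; -48 5; -44 0; -40 0; -36 0; -32 0; -28 0; -24 0; -20 0; -16 0; -12 0; -8 0; -4 0; 0 0; 4 0; 8 0; 12 0; 16 0; 20 0; 24 0; 28 0; 32 0; 36 0; 40 0; 44 2; 48 49; 52 53; 56 1; 60 0; 
side 919 [ -2.9  -2.8 173.9 119.1   0.4] z 63.525331682030675
-90 0; -84 0; -78 0; -72 14; -66 116; -60 25; -54 0; -48 0; -42 0; -36 0; -30 0; -24 0; -18 0; -12 0; -6 0; 0 0; 6 0; 12 0; 18 0; 24 0; 30 0; 36 0; 42 0; 48 0; 54 0; 60 0; 66 0; 72 54; 78 78; 84 0; 
-64 0; -60 8; -56 74; -52 102; -48 9; -44 0; -40 0; -36 0; -32 0; -28 0; -24 0; -20 0; -16 0; -12 0; -8 0; -4 0; 0 0; 4 0; 8 0; 12 0; 16 0; 20 0; 24 0; 28 0; 32 0; 36 0; 40 0; 44 13; 48 93; 52 121; 56 7; 60 0;
```

>>> send_rows:
  increments:
    - {"delta_rot": [0.006,-0.002,-0.004],"offset": [0,0.2,1.5],"gripper": 140}
    - {"delta_rot": [0.002,0,0],"offset": [0,0,1.5],"gripper": 140}
    - {"delta_rot": [0,0,0],"offset": [0,0,2.0],"gripper": 140}
    - {"delta_rot": [0,0,0],"offset": [0,0,2.0],"gripper": 140}
    - {"delta_rot": [0,0,0],"offset": [0,0,2.0],"gripper": 140}
    - {"delta_rot": [0,0,0],"offset": [0,0,1.7],"gripper": 140}
    - {"delta_rot": [0,0,0],"offset": [0,0,0],"gripper": 140}
    - {"delta_rot": [0,0,0],"offset": [0,0,0],"gripper": 140}

```text
time: 13.8
ee_pos: [0.4885, -0.09, 0.2285]
tool_rot: [-179.6, -0.0, 76.0]
force: [0.9, -0.7, -0.0]
width: 0.0415
```

```bash
python3 -c "
from h import *
go([.4904,-.0936,.046],75.7,140,step=2.6)"
```

```text
from [ 0.4885 -0.09    0.2285] rot [-1.7964e+02 -1.0000e-02  7.6040e+01] n 1 dist [ 0.0019 -0.0036 -0.0105]
[-0.006, -0.0, 0.006] [-0.3, 0.28, 1.05] 140
```

>>> send_rows:
  increments:
    - {"delta_rot": [-0.005,0,0.004],"offset": [-0.2,0.2,0.6],"gripper": 140}
    - {"delta_rot": [0,0,0],"offset": [0,0,0.3],"gripper": 140}
    - {"delta_rot": [0,0,0],"offset": [0,0,0],"gripper": 140}
    - {"delta_rot": [0,0,0],"offset": [0,0,0],"gripper": 255}
    - {"delta_rot": [0,0,0],"offset": [0,0,0],"gripper": 255}
    - {"delta_rot": [0,0,0],"offset": [0,0,0],"gripper": 255}
    - {"delta_rot": [0,0,0],"offset": [0,0,0],"gripper": 255}
    - {"delta_rot": [0,0,0],"offset": [0,0,0],"gripper": 255}
    - {"delta_rot": [0,0,0],"offset": [0,0,0],"gripper": 255}

```text
time: 14.92
ee_pos: [0.4904, -0.0926, 0.2203]
tool_rot: [179.9, -0.0, 75.8]
force: [-0.2, -0.7, 0.1]
width: 0.0079
```

```bash
python3 -c "
from h import *
go([.4904,-.0936,.16],75.7,255,step=2.6)"
```

```text
from [ 0.4904 -0.0926  0.2203] rot [179.9  -0.   75.8] n 5 dist [-0.     -0.001   0.1117]
[0.0, -0.0, 0.0] [-0.02, 0.01, -2.23] 255
[0.0, -0.0, 0.0] [-0.02, 0.01, -2.23] 255
[0.0, -0.0, 0.0] [-0.02, 0.01, -2.23] 255
[0.0, -0.0, 0.0] [-0.02, 0.01, -2.23] 255
[0.0, -0.0, 0.0] [-0.02, 0.01, -2.23] 255
```

>>> send_rows:
  increments:
    - {"delta_rot": [0,0,0],"offset": [0,0,-1.5],"gripper": 255}
    - {"delta_rot": [0,0,0],"offset": [0,0,-2.5],"gripper": 255}
    - {"delta_rot": [0,0,0],"offset": [0,0,-3.0],"gripper": 255}
    - {"delta_rot": [0,0,0],"offset": [0,0,-3.0],"gripper": 255}
    - {"delta_rot": [0,0,0],"offset": [0,0,-2.5],"gripper": 255}
    - {"delta_rot": [0,0,0],"offset": [0,0,0],"gripper": 255}

```text
time: 15.68
ee_pos: [0.4895, -0.0924, 0.3537]
tool_rot: [179.8, 0.0, 75.8]
force: [0.7, 1.0, -1.0]
width: 0.0079
```

```bash
python3 -c "
from h import *
go([.5115,.1334,.165],105.6,255,step=2.6)"
```

```text
from [ 0.4895 -0.0924  0.3537] rot [179.84   0.    75.81] n 9 dist [ 0.022   0.2258 -0.0167]
[0.0, 0.0, -0.058] [2.49, -0.38, 0.18] 255
[0.0, 0.0, -0.058] [2.51, -0.23, 0.18] 255
[0.0, 0.0, -0.058] [2.52, -0.09, 0.19] 255
[0.0, 0.0, -0.058] [2.52, 0.06, 0.19] 255
[0.0, 0.0, -0.058] [2.51, 0.2, 0.19] 255
[0.0, 0.0, -0.058] [2.5, 0.35, 0.19] 255
[0.0, 0.0, -0.058] [2.47, 0.49, 0.19] 255
[0.0, 0.0, -0.058] [2.44, 0.63, 0.19] 255
[0.0, 0.0, -0.058] [2.4, 0.77, 0.19] 255
```

>>> send_rows:
  increments:
    - {"delta_rot": [0,0,-0.058],"offset": [2.5,-0.4,0.1],"gripper": 255}
    - {"delta_rot": [0,0,-0.058],"offset": [2.5,-0.25,0.1],"gripper": 255}
    - {"delta_rot": [0,0,-0.058],"offset": [2.5,-0.1,0.1],"gripper": 255}
    - {"delta_rot": [0,0,-0.058],"offset": [2.5,0.05,0.1],"gripper": 255}
    - {"delta_rot": [0,0,-0.058],"offset": [2.5,0.2,0.2],"gripper": 255}
    - {"delta_rot": [0,0,-0.058],"offset": [2.5,0.35,0.2],"gripper": 255}
    - {"delta_rot": [0,0,-0.058],"offset": [2.5,0.5,0.2],"gripper": 255}
    - {"delta_rot": [0,0,-0.058],"offset": [2.4,0.65,0.2],"gripper": 255}
    - {"delta_rot": [0,0,-0.05],"offset": [2.0,0.6,0.2],"gripper": 255}
    - {"delta_rot": [0,0,0],"offset": [0,0,0],"gripper": 255}

```text
time: 16.92
ee_pos: [0.506, 0.1355, 0.3358]
tool_rot: [-179.7, -0.0, 106.2]
force: [0.2, -0.5, -1.4]
width: 0.0076
```

```bash
python3 -c "
from h import *
go([.5115,.1334,.14],105.6,255,step=2.6)"
```

```text
from [0.506  0.1355 0.3358] rot [-1.7971e+02 -1.0000e-02  1.0615e+02] n 1 dist [ 0.0055 -0.0021 -0.0238]
[-0.005, -0.0, 0.01] [-0.36, 0.48, 2.38] 255
```

>>> send_rows:
  increments:
    - {"delta_rot": [-0.004,0,0.008],"offset": [-0.35,0.4,1.2],"gripper": 255}
    - {"delta_rot": [0,0,0],"offset": [0,0,0.4],"gripper": 255}
    - {"delta_rot": [0,0,0],"offset": [0,0,0],"gripper": 255}
    - {"delta_rot": [0,0,0],"offset": [0,0,0],"gripper": 255}

```text
time: 17.42
ee_pos: [0.5108, 0.131, 0.318]
tool_rot: [-179.8, -0.0, 105.4]
force: [0.4, 0.3, -0.6]
width: 0.0078
```

```bash
python3 - <<'E'
from h import *
go([.5115,.1334,.14],105.6,255,step=2.6)
baskets('5')
for n,c0 in(("top",(541.6,142.9)),("side",(540.3,140.9))):
    q=np.load(f"pics/pts_{n}5.npy"); q=q[(q[:,2]>.1)&(abs(q[:,0]-.55)<.15)&(abs(q[:,1]-.145)<.12)]; zt=np.percentile(q[:,2],97); t=q[abs(q[:,2]-zt)<.008]
    a=np.radians(15.6); d=t[:,:2]*1000-c0; X=d[:,0]*np.cos(a)+d[:,1]*np.sin(a); Y=-d[:,0]*np.sin(a)+d[:,1]*np.cos(a)
    g=np.linalg.lstsq(np.c_[X,Y,np.ones(len(X))],t[:,2]*1000,rcond=None)[0]
    print(n,len(t),"z",zt.round(4),"X",X.min().round(1),X.max().round(1),"Y",Y.min().round(1),Y.max().round(1),rect(np.c_[X,Y]/1000),g.round(3))
E
```

```text
from [0.5108 0.131  0.318 ] rot [-179.85   -0.    105.44] n 1 dist [ 0.0007  0.0024 -0.006 ]
[-0.003, -0.0, -0.003] [0.21, 0.13, 0.6] 255
top [247. 218.] ztop 0.1489 [603.2 119.2  13.5   6.4   2.7] slope [-0.039  0.193] 22
side [301. 301.] ztop 0.1502 [546.5 143.9 109.3  72.9  14.3] slope [-0.001  0.   ] 487
top 3 z 0.4845 X -73.6 12.1 Y -78.2 -60.8 [-30.7 -69.6  87.3   0.8  11.2] [ 1.67  -7.728 -0.202]
side 454 z 0.1512 X -47.7 60.7 Y -33.4 37.2 [ 18.9  17.9 116.7  65.  -24.3] [-4.00000e-03 -8.00000e-03  1.49004e+02]
```

```bash
python3 - <<'E'
from h import *
p=cv2.imread('pics/side5.png'); cv2.imwrite('pics/c5.png',cv2.resize(p[200:380,200:420],None,fx=3,fy=3))
q=np.load("pics/pts_side5.npy"); a=np.radians(15.6); d=q[:,:2]*1000-(540.3,140.9); X=d[:,0]*np.cos(a)+d[:,1]*np.sin(a); Y=-d[:,0]*np.sin(a)+d[:,1]*np.cos(a)
k=(abs(q[:,2]-.15)<.006)
for nm,V in(("X",X),("Y",Y)):
    h,e=np.histogram(V[k],np.arange(-60,80,4)); print(nm,[(int(e[i]),int(h[i])) for i in range(len(h)) if h[i]])
E
```

```text
X [(-40, 17), (-36, 36), (-32, 13), (-28, 12), (-24, 17), (-20, 14), (-16, 11), (-12, 11), (-8, 10), (-4, 14), (0, 12), (4, 12), (8, 13), (12, 13), (16, 10), (20, 11), (24, 14), (28, 11), (32, 13), (36, 10), (40, 8), (44, 14), (48, 13), (52, 73), (56, 45), (60, 2)]
Y [(-36, 3), (-32, 6), (-28, 8), (-24, 7), (-20, 4), (-16, 8), (-12, 7), (-8, 6), (-4, 5), (0, 7), (4, 10), (8, 10), (12, 15), (16, 11), (20, 14), (24, 24), (28, 86), (32, 174), (36, 24)]
```

View pics/c5.png

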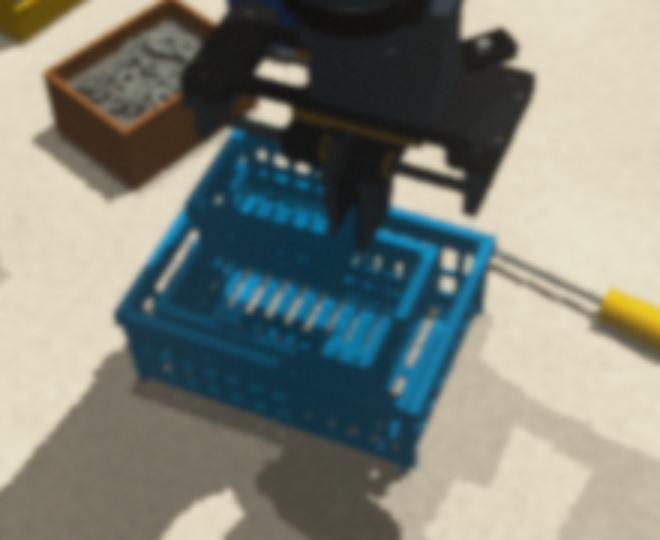

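The crop shows small held level above medium. In the large frame it spans X −40..60 with Y max 37, so its centre is about (10.5, −3). It needs roughly +3.5 in X and +2 in Y.

>>> send_rows:
  increments:
    - {"delta_rot": [-0.003,0,-0.003],"offset": [0.2,0.3,0.5],"gripper": 255}
    - {"delta_rot": [0,0,0],"offset": [0,0,0.3],"gripper": 255}
    - {"delta_rot": [0,0,0],"offset": [0,0,0],"gripper": 255}
    - {"delta_rot": [0,0,0],"offset": [0,0,0],"gripper": 255}

```text
time: 18.02
ee_pos: [0.5133, 0.1343, 0.3098]
tool_rot: [179.9, 0.0, 105.6]
force: [-0.4, -0.8, -0.6]
width: 0.0075
```

```bash
python3 -c "
from h import *
go([.5136,.1341,.054],105.6,255,step=1.6)"
```

```text
from [0.5133 0.1343 0.3098] rot [179.92   0.   105.65] n 6 dist [ 0.0003 -0.0002 -0.0838]
[0.0, 0.0, 0.0] [-0.0, 0.0, 1.4] 255
[0.0, 0.0, 0.0] [-0.0, 0.0, 1.4] 255
[0.0, 0.0, 0.0] [-0.0, 0.0, 1.4] 255
[0.0, 0.0, 0.0] [-0.0, 0.0, 1.4] 255
[0.0, 0.0, 0.0] [-0.0, 0.0, 1.4] 255
[0.0, 0.0, 0.0] [-0.0, 0.0, 1.4] 255
```

>>> send_rows:
  increments:
    - {"delta_rot": [0,0,0],"offset": [0,0,1.4],"gripper": 255}
    - {"delta_rot": [0,0,0],"offset": [0,0,1.4],"gripper": 255}
    - {"delta_rot": [0,0,0],"offset": [0,0,1.4],"gripper": 255}
    - {"delta_rot": [0,0,0],"offset": [0,0,1.4],"gripper": 255}
    - {"delta_rot": [0,0,0],"offset": [0,0,1.2],"gripper": 255}
    - {"delta_rot": [0,0,0],"offset": [0,0,0.9],"gripper": 255}
    - {"delta_rot": [0,0,0],"offset": [0,0,0.3],"gripper": 255}
    - {"delta_rot": [0,0,0],"offset": [0,0,0],"gripper": 255}

```text
time: 19.02
ee_pos: [0.5132, 0.1341, 0.2244]
tool_rot: [179.9, 0.0, 105.7]
force: [-0.2, -0.6, -0.9]
width: 0.0081
```

```bash
python3 -c "
from h import *
s=telemetry.read_state(); print(s['force'],s['moment'])
go([.5136,.1341,.054],105.6,255,step=1.6)"
```

```text
[-0.21896127 -0.6466803  -0.87366069] [-0.00447905 -0.07835463  0.01116706]
from [0.5132 0.1341 0.2244] rot [1.7994e+02 1.0000e-02 1.0565e+02] n 1 dist [ 0.0004 -0.      0.0016]
[0.001, 0.0, 0.001] [-0.01, 0.04, -0.16] 255
```

>>> send_rows:
  increments:
    - {"delta_rot": [0,0,0],"offset": [0,0,0.15],"gripper": 255}
    - {"delta_rot": [0,0,0],"offset": [0,0,0],"gripper": 255}
    - {"delta_rot": [0,0,0],"offset": [0,0,0],"gripper": 255}

```text
time: 19.4
ee_pos: [0.5133, 0.1342, 0.2241]
tool_rot: [179.8, 0.0, 105.7]
force: [-0.5, -0.1, -1.1]
width: 0.0075
```

```bash
python3 - <<'E'
from h import *
for i in range(2):
    s=telemetry.read_state(); print(s['force'],s['moment'],s['ee_pos'])
    baskets('6%d'%i)
E
```

```text
[-0.50002441 -0.14790958 -1.09232183] [ 0.01572431 -0.08149973 -0.02252683] [0.5133032  0.13418696 0.22409224]
top [246. 220.] ztop 0.0753 [601.4 159.4 144.2  74.6 -74.7] slope [0.021 0.002] 356
side [295. 310.] ztop 0.0742 [539.6 142.5 198.4 146.4  15.2] slope [-0.001  0.006] 1078
[ 0.42021385 -0.26907081 -1.65245782] [ 0.02255334 -0.06751157  0.03089468] [0.51327623 0.13417346 0.22399032]
top [246. 220.] ztop 0.0759 [601.5 159.1 143.6  74.9 -74.7] slope [0.    0.003] 339
side [295. 310.] ztop 0.0744 [539.7 142.  199.  145.   15.2] slope [-0.002  0.004] 1048
```

>>> send_rows:
  increments:
    - {"delta_rot": [0,0,0],"offset": [0,0,0],"gripper": 208}
    - {"delta_rot": [0,0,0],"offset": [0,0,0],"gripper": 208}
    - {"delta_rot": [0,0,0],"offset": [0,0,0],"gripper": 208}
    - {"delta_rot": [0,0,0],"offset": [0,0,0],"gripper": 208}
    - {"delta_rot": [0,0,0],"offset": [0,0,-0.6],"gripper": 208}
    - {"delta_rot": [0,0,0],"offset": [0,0,-1.5],"gripper": 208}
    - {"delta_rot": [0,0,0],"offset": [0,0,-2.5],"gripper": 208}
    - {"delta_rot": [0,0,0],"offset": [0,0,-3.0],"gripper": 208}
    - {"delta_rot": [0,0,0],"offset": [0,0,-3.0],"gripper": 208}
    - {"delta_rot": [0,0,0],"offset": [0,0,-3.0],"gripper": 208}

```text
time: 20.85
ee_pos: [0.5122, 0.134, 0.3669]
tool_rot: [179.9, 0.0, 105.7]
force: [0.9, -0.2, -0.8]
width: 0.017
```

```bash
python3 -c "
from h import *
go([.50,-.30,.20],90,255,step=4.5)"
```

```text
from [0.5122 0.134  0.3669] rot [1.7993e+02 1.0000e-02 1.0565e+02] n 10 dist [-0.0122 -0.434   0.0051]
[0.0, 0.0, 0.027] [-4.15, -1.29, -0.05] 255
[0.0, 0.0, 0.027] [-4.18, -1.17, -0.05] 255
[0.0, 0.0, 0.027] [-4.21, -1.06, -0.05] 255
[0.0, 0.0, 0.027] [-4.24, -0.94, -0.05] 255
[0.0, 0.0, 0.027] [-4.26, -0.83, -0.05] 255
[0.0, 0.0, 0.027] [-4.28, -0.71, -0.05] 255
[0.0, 0.0, 0.027] [-4.3, -0.59, -0.05] 255
[0.0, 0.0, 0.027] [-4.32, -0.48, -0.05] 255
[0.0, 0.0, 0.027] [-4.33, -0.36, -0.05] 255
[0.0, 0.0, 0.027] [-4.34, -0.24, -0.05] 255
```

>>> send_rows:
  increments:
    - {"delta_rot": [0,0,0.027],"offset": [-4.1,-1.3,-0.2],"gripper": 255}
    - {"delta_rot": [0,0,0.027],"offset": [-4.2,-1.2,-0.2],"gripper": 255}
    - {"delta_rot": [0,0,0.027],"offset": [-4.2,-1.1,-0.2],"gripper": 255}
    - {"delta_rot": [0,0,0.027],"offset": [-4.2,-0.9,-0.2],"gripper": 255}
    - {"delta_rot": [0,0,0.027],"offset": [-4.3,-0.8,-0.2],"gripper": 255}
    - {"delta_rot": [0,0,0.027],"offset": [-4.3,-0.7,-0.2],"gripper": 255}
    - {"delta_rot": [0,0,0.027],"offset": [-4.3,-0.6,0],"gripper": 255}
    - {"delta_rot": [0,0,0.027],"offset": [-4.3,-0.5,0],"gripper": 255}
    - {"delta_rot": [0,0,0.027],"offset": [-3.8,-0.4,0],"gripper": 255}
    - {"delta_rot": [0,0,0],"offset": [0,0,0],"gripper": 255}

```text
time: 22.1
ee_pos: [0.4977, -0.2623, 0.3942]
tool_rot: [179.0, 0.2, 91.4]
force: [0.3, 1.2, -1.0]
width: 0.0001
```

```bash
python3 - <<'E'
from h import *
s=telemetry.read_state(); print(s['ee_pos'],s['tool_rot'],s['width'])
baskets('7')
a=np.radians(15.6)
for n,c0,zb in(("top",(541.6,142.9),.003),("side",(540.3,140.9),.002)):
    q=np.load(f"pics/pts_{n}7.npy"); d=q[:,:2]*1000-c0; X=d[:,0]*np.cos(a)+d[:,1]*np.sin(a); Y=-d[:,0]*np.sin(a)+d[:,1]*np.cos(a); z=(q[:,2]-zb)*1000
    for nm,zz,k in(("medium",65,(abs(X)<88)&(abs(Y)<61)),("small",58,(abs(X-10)<66)&(abs(Y)<48))):
        k=k&(abs(z-zz)<4)
        for ax,V,W in(("X",X,abs(Y)<25),("Y",Y,abs(X-10)<30)):
            h,e=np.histogram(V[k&W],np.arange(-88,92,4)); print(n,nm,ax,[(int(e[i]),int(h[i])) for i in range(len(h)) if h[i]>1])
        g=np.linalg.lstsq(np.c_[X,Y,np.ones(len(X))][k],z[k],rcond=None)[0]; print("  plane",g.round(3))
p=cv2.imread('pics/side7.png'); t=cv2.imread('pics/top7.png')
cv2.imwrite('pics/c7.png',np.hstack([cv2.resize(p[230:370,220:400],(540,420)),cv2.resize(t[200:310,200:300],(250,420))]))
E
```

```text
[ 0.4977322  -0.26228029  0.39423952] [179.02088764   0.19777655  91.38719632] 7.943785115992305e-05
top [251. 254.] ztop 0.075 [541.2 142.8 199.1 144.7  15.7] slope [-0.    -0.001] 1053
side [299. 197.] ztop 0.0577 [ 761.9 -116.8   96.3   80.1  -87. ] slope [-0.013  0.016] 234
side [302. 302.] ztop 0.0739 [540.3 140.1 198.6 149.6  15.5] slope [-0.003  0.002] 1839
top medium X [(-68, 19), (-64, 21), (72, 12), (76, 17), (80, 9)]
top medium Y [(-56, 18), (-52, 25), (-48, 3), (48, 21), (52, 22)]
  plane [-1.0000e-03  2.0000e-03  6.3342e+01]
top small X [(-36, 17), (-32, 20), (-28, 2), (56, 21), (60, 25), (72, 18)]
top small Y [(-48, 4), (-44, 5), (-40, 27), (-36, 15), (28, 2), (32, 32), (36, 23)]
  plane [ 8.000e-03 -1.000e-03  5.641e+01]
side medium X [(-68, 31), (-64, 46), (-60, 13), (72, 9), (76, 48), (80, 24)]
side medium Y [(-60, 2), (-56, 44), (-52, 59), (44, 8), (48, 58), (52, 65), (56, 2)]
  plane [ 0.0000e+00 -1.0000e-03  6.3543e+01]
side small X [(-36, 28), (-32, 49), (-28, 16), (56, 29), (60, 40), (64, 17), (72, 17)]
side small Y [(-48, 12), (-44, 15), (-40, 48), (-36, 47), (28, 20), (32, 57), (36, 38), (44, 4)]
  plane [3.0000e-03 1.0000e-03 5.6596e+01]
```

View pics/c7.png

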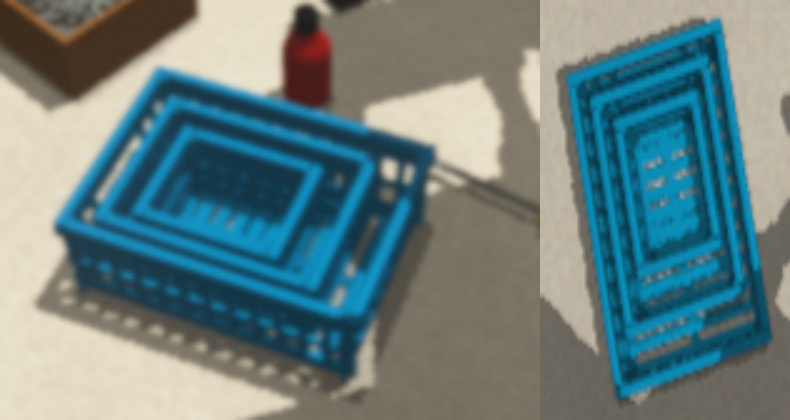

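The crops show all three rims concentric and level: medium at about +8 mm and small at about +14 mm in the large frame, both within tolerance. Next is locating the treadle.

```bash
python3 - <<'E'
from h import *
a=np.radians(-4); c0=np.array([544.5,-409])
for n,zb in(("top",.003),("side",.002)):
    p=cv2.imread(f"pics/{n}0.png"); d=np.load(f"pics/{n}0.npy"); P=points(n,p,d,imaging.calibration(n))
    k=(abs(P[...,0]-.5)<.13)&(abs(P[...,1]+.405)<.08)&(d>0)
    q=P[k]; e=q[:,:2]*1000-c0; X=e[:,0]*np.cos(a)+e[:,1]*np.sin(a); Y=-e[:,0]*np.sin(a)+e[:,1]*np.cos(a); z=(q[:,2]-zb)*1000
    hs=cv2.cvtColor(p,cv2.COLOR_BGR2HSV)[k]; red=((hs[:,0]<8)|(hs[:,0]>172))&(hs[:,1]>150)&(hs[:,2]>60)
    print(n,"housing",X[z>70].min().round(1),X[z>70].max().round(1),Y[z>70].min().round(1),Y[z>70].max().round(1),
     "red X",np.percentile(X[red],[1,99]).round(1),"Y",np.percentile(Y[red],[1,99]).round(1), "red rect",rect(np.c_[X,Y][red]/1000))
    for lo in range(-140,-20,8):
        m=(X>=lo)&(X<lo+8)&(abs(Y)<30)
        if m.sum()>2: print(lo,m.sum(),np.percentile(z[m],[10,50,90]).round(1),"Yred",(np.percentile(Y[red&(X>=lo)&(X<lo+8)],[2,98]).round(1) if (red&(X>=lo)&(X<lo+8)).sum()>2 else ""))
    m=(z<12)&(z>3); print("plate",np.percentile(X[m],[1]),)
E
```

```text
top housing -26.2 29.6 -43.2 45.2 red X [-141.5  -47.8] Y [-37.8  39. ] red rect [-94.6  -1.6  95.3  81.4  -1.3]
-140 90 [41.1 44.7 49.3] Yred [-34.3  39.1]
-132 89 [40.6 44.6 48.1] Yred [-35.3  39. ]
-124 91 [38.7 42.6 46.2] Yred [-34.4  39.3]
-116 89 [37.1 41.1 45.1] Yred [36.  39.4]
-108 88 [34.8 39.1 43.3] Yred [34.6 38.8]
-100 87 [34.6 37.5 41. ] Yred [-25.8  38.5]
-92 90 [31.1 34.9 38.6] Yred [-37.   36.4]
-84 86 [29.4 33.7 37.3] Yred [-37.6  36.8]
-76 90 [25.8 29.  31.9] Yred [-37.1  35.7]
-68 86 [23.3 26.5 30.4] Yred [-36.9  37.2]
-60 85 [22.  25.2 28. ] Yred [-35.7  36.4]
-52 83 [19.4 23.3 27.3] Yred [-41.   37.2]
-44 77 [19.8 24.  28.1] Yred 
-36 118 [ 1.7 26.  65.3] Yred 
-28 95 [63.8 72.1 77.8] Yred 
plate [-163.39417515]
side housing -28.6 28.2 -45.0 41.5 red X [-141.4  -48.3] Y [-34.9  38.1] red rect [-95.3  -0.1  95.6  77.   -3. ]
-140 107 [ 4.6 43.8 49.3] Yred [-29.4  38.1]
-132 79 [ 4.6 44.4 48.4] Yred [33.4 37.7]
-124 68 [ 4.6 44.3 46.8] Yred [33.2 38.5]
-116 57 [ 4.6 42.5 45.8] Yred [33.2 39.3]
-108 67 [ 5.7 41.  43.3] Yred [31.  37.5]
-100 56 [ 4.7 39.9 41.7] Yred [31.7 36.2]
-92 53 [ 5.1 38.1 39.8] Yred [31.3 37.8]
-84 57 [ 4.8 35.9 37.5] Yred [-4.8 35.8]
-76 39 [ 5.2 30.2 32.1] Yred [-31.8  35.4]
-68 47 [ 7.7 29.1 30.4] Yred [-31.8  34.6]
-60 46 [ 6.2 26.8 28.1] Yred [-37.1  35. ]
-52 51 [23.9 26.3 28.2] Yred [-31.6  34.7]
-44 29 [25.1 26.5 28.5] Yred 
-36 182 [21.5 41.3 64.3] Yred 
-28 87 [54.9 71.1 77.1] Yred 
plate [-153.97185819]
```

Press point is at (0.425, −0.4006). The treadle's measured height of about 44–46 mm there fits the spec.

```bash
python3 -c "
from h import *
go([.4248,-.4006,.27],86,255,hold=False,step=2.8)"
```

```text
from [ 0.4978 -0.2601  0.394 ] rot [1.7905e+02 1.5000e-01 9.1520e+01] n 8 dist [-0.073  -0.1405 -0.124 ]
[0.002, 0.0, 0.012] [-1.73, -0.98, 1.54] 255
[0.002, 0.0, 0.012] [-1.74, -0.96, 1.54] 255
[0.002, 0.0, 0.012] [-1.75, -0.94, 1.54] 255
[0.002, 0.0, 0.012] [-1.76, -0.91, 1.54] 255
[0.002, 0.0, 0.012] [-1.77, -0.89, 1.54] 255
[0.002, 0.0, 0.012] [-1.79, -0.86, 1.55] 255
[0.002, 0.0, 0.012] [-1.8, -0.84, 1.55] 255
[0.002, 0.0, 0.012] [-1.81, -0.81, 1.55] 255
```

>>> send_rows:
  increments:
    - {"delta_rot": [0.002,0,0.012],"offset": [-1.7,-1.0,1.3],"gripper": 255}
    - {"delta_rot": [0.002,0,0.012],"offset": [-1.75,-0.95,1.3],"gripper": 255}
    - {"delta_rot": [0.002,0,0.012],"offset": [-1.75,-0.95,1.3],"gripper": 255}
    - {"delta_rot": [0.002,0,0.012],"offset": [-1.75,-0.9,1.3],"gripper": 255}
    - {"delta_rot": [0.002,0,0.012],"offset": [-1.8,-0.9,1.3],"gripper": 255}
    - {"delta_rot": [0.002,0,0.012],"offset": [-1.8,-0.85,1.3],"gripper": 255}
    - {"delta_rot": [0.002,0,0.012],"offset": [-1.8,-0.85,1.3],"gripper": 255}
    - {"delta_rot": [0,0,0.01],"offset": [-1.3,-0.6,0.8],"gripper": 255}
    - {"delta_rot": [0,0,0],"offset": [0,0,0],"gripper": 255}
    - {"delta_rot": [0,0,0],"offset": [0,0,0],"gripper": 255}

```text
time: 23.45
ee_pos: [0.4214, -0.4032, 0.2874]
tool_rot: [180.0, 0.0, 85.9]
force: [-0.1, 0.6, -0.4]
width: 0.0003
```

```bash
python3 -c "
from h import *
go([.4248,-.4006,.255],86,255,hold=False,step=2.8)"
```

```text
from [ 0.4214 -0.4032  0.2874] rot [1.7996e+02 1.0000e-02 8.5870e+01] n 2 dist [ 0.0034  0.0026 -0.0324]
[0.0, 0.0, -0.001] [0.14, 0.16, 1.62] 255
[0.0, 0.0, -0.001] [0.14, 0.16, 1.62] 255
```

>>> send_rows:
  increments:
    - {"delta_rot": [0,0,0],"offset": [0.2,0.25,1.5],"gripper": 255}
    - {"delta_rot": [0,0,0],"offset": [0,0,1.5],"gripper": 255}
    - {"delta_rot": [0,0,0],"offset": [0,0,0.8],"gripper": 255}
    - {"delta_rot": [0,0,0],"offset": [0,0,0.8],"gripper": 255}
    - {"delta_rot": [0,0,0],"offset": [0,0,0.5],"gripper": 255}
    - {"delta_rot": [0,0,0],"offset": [0,0,0.5],"gripper": 255}
    - {"delta_rot": [0,0,0],"offset": [0,0,0.5],"gripper": 255}
    - {"delta_rot": [0,0,0],"offset": [0,0,0.5],"gripper": 255}

```text
time: 24.45
ee_pos: [0.4247, -0.4, 0.2181]
tool_rot: [180.0, 0.0, 86.0]
force: [-4.5, 1.8, 20.5]
width: 0.0005
```

Tip is at 27 mm with 20 N against the 7 N spring, so the treadle is on its stop. Holding briefly, then raising.

>>> send_rows:
  increments:
    - {"delta_rot": [0,0,0],"offset": [0,0,0.2],"gripper": 255}
    - {"delta_rot": [0,0,0],"offset": [0,0,0.2],"gripper": 255}
    - {"delta_rot": [0,0,0],"offset": [0,0,0.2],"gripper": 255}

```text
time: 24.82
ee_pos: [0.4244, -0.3998, 0.2173]
tool_rot: [179.9, 0.1, 86.0]
force: [-9.2, 8.8, 48.1]
width: 0.0005
```

>>> send_rows:
  increments:
    - {"delta_rot": [0,0,0],"offset": [0,0,-1.0],"gripper": 255}
    - {"delta_rot": [0,0,0],"offset": [0,0,-1.5],"gripper": 255}
    - {"delta_rot": [0,0,0],"offset": [0,0,-2.5],"gripper": 255}
    - {"delta_rot": [0,0,0],"offset": [0,0,-3.0],"gripper": 255}
    - {"delta_rot": [0,0,0],"offset": [0,0,-3.0],"gripper": 255}
    - {"delta_rot": [0,0,0],"offset": [0,0,-3.0],"gripper": 255}
    - {"delta_rot": [0,0,0],"offset": [0,0,-1.5],"gripper": 255}
    - {"delta_rot": [0,0,0],"offset": [0,0,0],"gripper": 255}
    - {"delta_rot": [0,0,0],"offset": [0,0,0],"gripper": 255}

```text
time: 25.95
ee_pos: [0.4237, -0.3991, 0.3782]
tool_rot: [179.8, 0.2, 86.0]
force: [-0.5, 1.3, 0.3]
width: 0.0005
```

```bash
python3 - <<'E'
from h import *
baskets('8')
p,d=imaging.capture("side"); cv2.imwrite('pics/s8.png',p); P=points("side",p,d,imaging.calibration("side"))
a=np.radians(-4); e=P[...,:2]*1000-(544.5,-409); X=e[...,0]*np.cos(a)+e[...,1]*np.sin(a); Y=-e[...,0]*np.sin(a)+e[...,1]*np.cos(a)
m=(abs(X+132)<8)&(abs(Y)<30)&(d>0)&(P[...,2]<.08); print("treadle z at X-132:",np.percentile(P[m][:,2],[10,50,90]),m.sum())
E
```

```text
top [251. 254.] ztop 0.0748 [541.6 142.9 198.6 144.7  15.5] slope [-0.002 -0.001] 1065
side [299. 197.] ztop 0.058 [ 762.4 -116.6   95.5   80.4  -86. ] slope [-0.014  0.013] 212
side [302. 302.] ztop 0.074 [540.1 140.7 198.9 148.1  15.6] slope [-0.005  0.001] 1797
treadle z at X-132: [0.00666581 0.04697061 0.0509981 ] 199
```

View pics/s8.png

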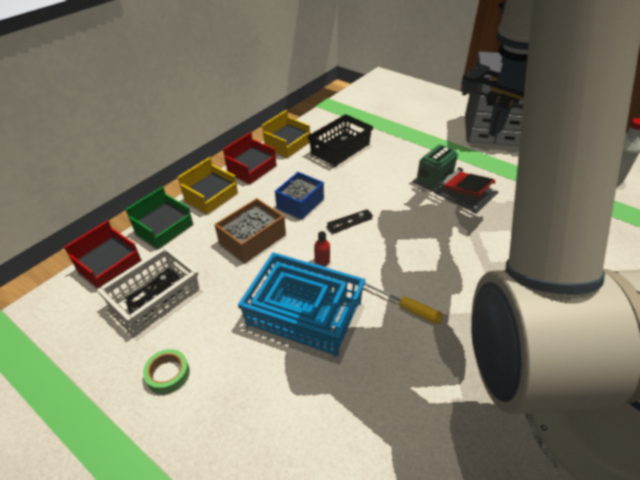

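The view shows the set nested at (302,302), the treadle up again at (465,185), the bystanders in place and the arm clear.

```bash
python3 -c "
from rig import job_done
print(job_done())"
```

```text
the job is handed in; nothing more can be done
None
```

The three baskets are nested, the treadle was pressed to its stop once and has come back up, and the job is handed in at about 26 s. No verdict was reported.

- **Nesting:** After release, both cameras showed the rims level. Medium is about 8 mm off centre in large, and small about 6 mm further along. Both are within 2–3 mm crosswise. After the press, large had not moved and the set still looked nested.
- **Treadle:** The fingertips reached about 27 mm above the table. The force was 20 N, then 48 N while holding, well above the 7 N spring. That 48 N is over the 40 N limit for the arm and gripper body. It acted at the fingertips, so I take that limit not to apply, and it is under the 120 N wrist limit. Afterwards the treadle's height was back where it started.
- **Other things on the table:** In the last picture they look to be in their original places. I checked this by eye only.
- **Small disagreements:** The depth cameras read 2–3 mm high. While held, small's position differed by about 3 mm between the camera and the arm's own reading, and I used the camera.

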